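Shut the test-tile wagon's drawer, unlatch its hitch and hold the tongue raised

ROBOT

A 7-joint arm with a two-finger parallel gripper is mounted at the origin on the work surface. World frame = base frame: x ahead of the robot, y to its left, z up, the work surface at z = 0. Lengths are in mm, angles in degrees, forces in N, time in s.
With the tool pointing down it reaches from about 425 to 875 mm from the base axis. Payload 4.7 kg.
Tool frame: the origin (TCP) lies between the finger pads; the fingertips stand ahead of it and the grasp point (between the pads) lies 8 mm behind it (manip.tips_ahead is the z of the fingertips in the tool frame, in mm); z points along the fingers, y is the line along which they close (so a half turn about z gives the same grasp; the last joint's range is limited). The gripper opens to 85 mm and grips with 20 to 120 N. Pads are 22 mm wide; open, the fingers measure 114 mm over their backs; the gripper's body (76 mm by 85 mm) begins 54 mm behind the grasp point. The pads swing forward as they close: fully open they stand 13 mm farther back than shut.
Start: joints at [-72.473, 18.392, -4.016, 83.108, 1.295, 78.541, -3.26], TCP at [187.016, 622.534, 242.349] pointing down, gripper open.
Joint ranges: [-163.93, 163.93], [-17.29, 119.83], [-79.2, 71.16], [3.27, 140.29], [-89.18, 269.18], [5.43, 117.66], [-154.24, 154.24]. Speed limits (degrees/s): [147.25, 147.25, 180, 180, 180, 180, 180].

INTERFACE

Orientations are given as [roll, pitch, yaw] about the fixed x, y, z axes, in that order (R = Rz(yaw) Ry(pitch) Rx(roll)).
In Python, from workcell import manip, imaging gives the robot as it stands.
- The arm moves only by the tool drive_tool, never from a script. Its argument "commands" is a list of rows, each an object with "fingers": the opening, from 0 (shut) to 1 (fully open); "linear": the shift along the tool's x, y, z as a fraction of full scale, a list of three; "turn": the turn about the tool's z as a fraction of full scale. In form: [{"fingers": fingers, "linear": [x, y, z], "turn": turn}, ...]. A call has 1 to 10 rows; each row shifts and turns the commanded pose from where the row before left it, along the tool's axes as they then stand; what a row does not reach is not made up. Full scale, the value 1, is 120 mm for a shift and 2 rad for a turn. A row lasts 1/10 s, in which the tool goes at most 50 mm and 8.59 degrees, less where a joint would pass 70% of its speed; a pose out of reach is approached as far as the arm can. A call with a number of a shift or a turn outside -1 to 1 is refused whole. A call with a gripper value outside its range is refused whole. The fingers move at their own pace and stop on an object; "squeeze" is the grip in N (left out, the last holds). Time passes only in rows, so rows that do not move let the fingers close. It gives the time, the measured TCP pose, the force, the opening and the grip force at its end, in the units of the state.
- manip.read_state(): the state, without advancing time (a new reading comes with each control period).
- imaging.snapshot(name): name is "side" or "top"; returns the picture (420x560x3 uint8, blue, green, red); there is no depth.
- imaging.get_calibration(name): a dict with "fx", "fy", "cx", "cy" (pixels), "camera_from_world" (4x4, takes a point from world to camera coordinates). Camera axes: x right, y up, looking along -z (the intrinsics and any distortion apply to the point x, -y, -z); pixel columns grow to the right and rows downward; lengths in mm; the calibration is good to about 2 mm. A picture is of the moment at which its call begins. get_calibration takes no time and is no camera call.
- manip.close_job(): hands the job in; it is judged then, once.
The state is a dict: "t": time; "joint_pos": joint angles; "qd": joint speeds; "joint_torque": joint torques, N m; "tcp_pos": TCP position; "orientation": TCP orientation; "ft_force": force on the tool from outside, world axes, zero at the start; "moment": the same for the moment, N m; "grip_width": finger opening in mm; "finger_force": force on a finger pad.
Only numpy, scipy, OpenCV 4.12 (cv2) and the standard library are available. Lean on these libraries where they do the work, as an engineer would, in place of code of your own. Each camera call takes 0.05 s, during which the arm holds its last target. There are 200 camera calls.

TASK

Close up the little tile wagon and unhitch it: first push its drawer fully shut, then take the red knob of the hitch latch, pull the latch sideways against its spring, away from the tongue, and lift the tongue off the ball until the coupler is about 8 cm above its seat. Finish while still holding the tongue raised there, steady in the grip, and leave everything else on the bench where it stands.

Things in the scene. Friction and masses are not known exactly. Their poses are not given: they have to be found in the camera images.
- wagon: Fixed rig: blue and plywood wagon (does not roll) and the ball mount bolted in front of it (yellow foot). Origin on the bench, mid rig; -x is the front, to which drawer and latch pull; +y runs from hitch to wagon. In mm: ball at (0,-180,85); tongue pivot (0,18,85), axis x; deck x +-95, y 25 to 260, top 78; chest on it x -70 to 90, y 44 to 180, top 150, drawer front at x -80 when shut.
- drawer (a joint): How far the chest's green-fronted drawer is out, m: 0 fully shut, 0.075 fully out; slides along the wagon's -x. Starts partly open; about 1.5 N of friction, no spring; it meets a firm stop when shut.
- drawer_lip (a point): Middle of the front edge of the drawer's steel finger lip, a bar 119 mm long (wagon's y), 8 mm high, its centre 137 mm above the bench, standing 14 mm out from the top of the 54 mm high green front. Moves with the drawer; shut, it is at x -94, y 112 mm in the wagon's axes. Push lip or front along the wagon's +x to shut the drawer.
- latch (a joint): Latch slide on the coupler, m: 0 at rest (jaw under the ball, tongue locked), 0.018 at its stop, pulled along the wagon's -x. The spring pulls back with 4 N at 0, 8 N at the stop. The tongue is free from about 11 mm on (14 is safe); keep the latch out until the coupler has risen 25 mm. It rides on the coupler, so lifting the knob lifts the tongue.
- latch_knob (a point): Centre of the latch's red knob, an upright disc 32 mm in diameter, 14 mm thick, axis along the wagon's x (pull direction). Tongue down: 139 mm above the bench; latch at rest: 66 mm to the -x side of the ball. Pinch its flat faces from above, fingers closing along the wagon's x; 31 mm free beside it to the coupler (top 125 mm). As the tongue rises the disc may turn between the fingers.
- drawbar: The grey tongue (bar 28 mm wide, top at 100 mm) with its coupler head (56 x 62 mm, top 116 mm, bolt cap to 125 mm) at the free end. Origin on the pivot axis; its -y points along the tongue; the socket centre is 198 mm from the pivot. Weighs 0.4 to 0.75 kg in all, 2 to 5 N to lift at the knob.
- tongue (a joint): Angle of the tongue in rad: 0 seated on the ball (level), grows as the coupler end rises, stop at 1.1. The coupler rises 198 mm x sin(angle): 80 mm is 0.42 rad. It falls back if let go.
- socket (a point): Centre of the coupler's socket, on the ball's centre (85 mm above the bench) when seated. Rises with the tongue.
- ball (a point): Centre of the fixed steel hitch ball, 40 mm in diameter, 85 mm above the bench, on a 14 mm neck.
- grit_jar: Bystander: glass jar of grit with a brass lid, 72 mm across, 99 mm high, on the bench behind the tongue (wagon's +x side). Origin at the centre of its underside. Leave it.
- glaze_jar: Bystander: small glass jar with a white lid, 44 mm across, 69 mm high, on the wagon's deck beside the chest. Origin at the centre of its underside. Leave it.
- carved_tile: Bystander: pale carved clay tile 150 x 150 x 12 mm lying in front of the rig. Origin at the centre of its underside. Leave it.
- carver: Bystander: carving tool with a wooden handle, 170 mm long, lying on the bench. Leave it.
- bowl: Bystander: white ceramic bowl 130 mm across, 50 mm high, on the right of the bench. Origin at the centre of its underside. Leave it.
- pail: Bystander: white lidded pail 202 mm across, 174 mm high, on the left of the bench. Origin at the centre of its underside. Leave it.

How it is judged (in metres and radians):
On the way, in this order (a step that is already met when the one before it is completed fails the run):
1. the drawer is pushed fully shut (value of joint drawer below 0.004 m and value of joint tongue below 0.05 rad), for 0.2 s.
2. the latch is pulled out sideways while the tongue is still down (value of joint latch above 0.008 m and value of joint tongue below 0.06 rad), for 0.05 s.
3. the tongue is lifted off the ball (value of joint tongue above 0.3 rad), for 0.2 s.
At the end, for the whole second after the job is handed in: Drawer within 4 mm of shut; tongue angle between 0.30 and 0.65 rad (coupler about 58 to 120 mm above its seat) and still (under 0.08 rad/s), carried by the robot's grip (over 0.5 N of contact); every other thing on the bench within 30 mm of where it was (value of joint drawer below 0.004 m and value of joint tongue between 0.3 and 0.65 rad and contact force between any of the fingers, the arm and drawbar above 0.5 N and velocity of joint tongue between -0.08 and 0.08 rad/s and distance of each of grit_jar, glaze_jar, carved_tile, carver, bowl, pail from where it was at the start of the episode below 0.03 m); the arm keeps its last pose, push and grip.
It fails at once if another thing on the bench is disturbed (moved 30 mm or more) (distance of any of grit_jar, glaze_jar, carved_tile, carver, bowl, pail from where it was at the start of the episode above 0.03 m).
It also fails if it takes over 46 s, if anything falls off the work surface, if the arm or the gripper's body presses on something with over 40 N, if the wrist force passes 120 N, or if a joint passes its speed limit or range.

## Working session

There is one attempt and no reset: what is moved stays moved. The work goes in short steps, Python scripts to look and compute and a tool call to move; the robot and the scene stay as the last step left them, time stands still between calls to the robot, and variables do not carry over. Pictures are saved under pics/ and viewed, at most 10 in all, crops included, and the job is handed in when it is done.

Besides the shell and the picture viewer there is one more tool, called after "Request:" by a JSON object that holds its "name" and its "arguments". drive_tool: Moves the arm, as the interface text tells. Its arguments: {"type":"object","properties":{"commands":{"type":"array"},"squeeze":{"type":"number"}},"required":["commands"]}

```bash
mkdir -p pics
python3 - <<'E'
from workcell import manip, imaging
import cv2
for n in("top","side"):
    cv2.imwrite(f"pics/{n}0.png",imaging.snapshot(n)); c=imaging.get_calibration(n)
    print(n,{k:(v if not hasattr(v,'tolist') else v.tolist()) for k,v in c.items()})
print(manip.read_state(), manip.tips_ahead)
E
```

```text
top {'fx': 414.8782267179252, 'fy': 414.8782267179252, 'cx': 280.38348298062624, 'cy': 206.42705384226673, 'camera_from_world': [[-0.017669678823153897, -0.9998434252249134, 0.0009526199658993553, 66.32738526569712], [0.988467596603467, -0.017325307256989, 0.15043817398990353, -584.6463991987594], [-0.1503981147330383, 0.0035998281853123603, 0.9886189601265918, -1208.3909878833927], [0.0, 0.0, 0.0, 1.0]]}
side {'fx': 537.9816631053627, 'fy': 537.9816631053627, 'cx': 267.49710010282126, 'cy': 213.3912994757896, 'camera_from_world': [[0.7724334653137632, -0.6350945248656137, 0.0012190771475650295, -418.97049717221006], [0.38043476129017273, 0.46423894692503787, 0.7998447302820849, -333.21189431519986], [-0.5085429520359719, -0.6173630574011149, 0.6002057324708645, -1434.5749235504513], [0.0, 0.0, 0.0, 1.0]]}
{'t': 0.1, 'joint_pos': array([-72.47409432,  18.43383344,  -4.01585109,  83.16797079,
         1.29305746,  78.53922968,  -3.25939196]), 'qd': array([-0.07341601, -0.07209808,  0.03147072, -0.26288067, -0.03467086,
       -0.07928262,  0.02332868]), 'joint_torque': array([ 1.07682170e-04, -4.94873393e+01, -3.83659657e-01, -3.15209734e+01,
        1.31555228e-02,  7.50025705e-03, -1.18870452e-05]), 'tcp_pos': array([186.88080863, 622.08297767, 241.34345412]), 'orientation': array([-1.79904089e+02,  3.38371523e-03,  1.63284217e+02]), 'ft_force': array([-0.22068699, -0.36612453,  0.03694328]), 'moment': array([-0.00055159,  0.003598  , -0.00974429]), 'finger_force': 0.0, 'grip_width': 85.70271572020884} 11.0
```

View pics/top0.png

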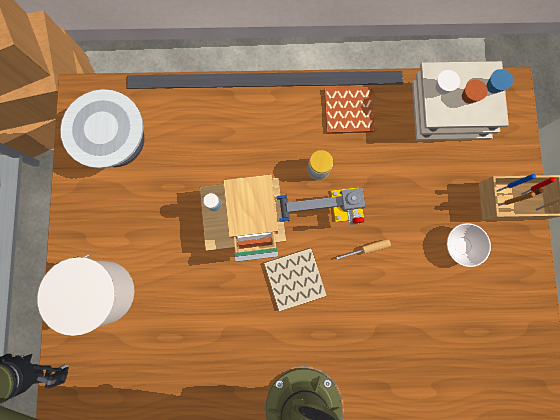

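View pics/side0.png

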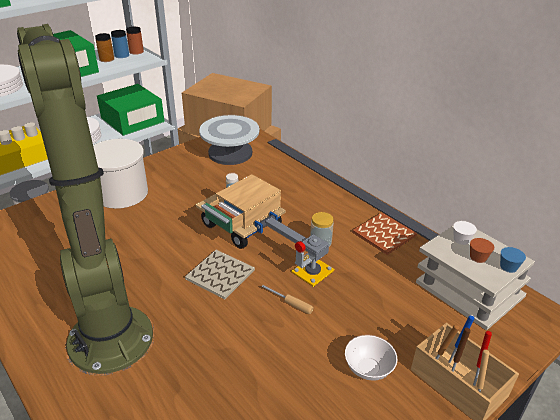

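Top view: the wagon is at about (240,215), the tongue runs right to the coupler at (350,200), the red knob is at (358,216), and the open drawer is at (257,250). The wagon axes are close to the world axes. I'll zoom in for accurate pixels.

Run:
```python
import cv2
a=cv2.imread("pics/top0.png")[165:275,190:380]; cv2.imwrite("pics/top0c.png",cv2.resize(a,None,fx=4,fy=4,interpolation=cv2.INTER_CUBIC))
a=cv2.imread("pics/side0.png")[165:295,190:350]; cv2.imwrite("pics/side0c.png",cv2.resize(a,None,fx=4.5,fy=4.5,interpolation=cv2.INTER_CUBIC))
```

```text
(no output)
```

View pics/top0c.png

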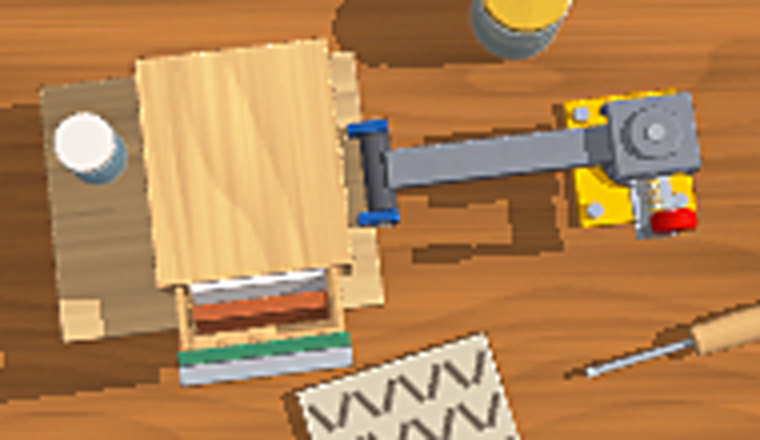

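View pics/side0c.png

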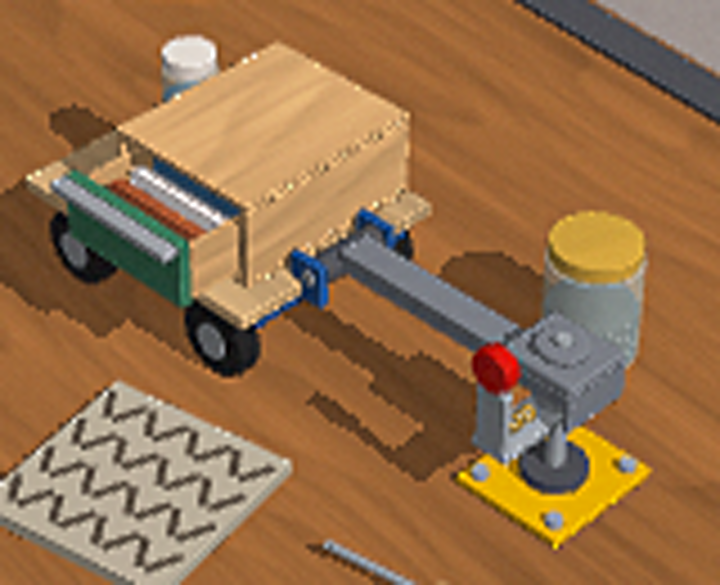

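Crop pixels: in the top crop the chest top corners are (136,60), (327,40), (348,268), (160,285), the cap (655,131), the lip edge (180,384)–(352,363). In the side crop the corners are (278,43), (410,116), (247,209), (120,127), the cap (562,340), the knob face (493,368). Next I fit the rig pose.

```bash
cat > h.py <<'E'
import numpy as np
from workcell import manip, imaging
C={n:imaging.get_calibration(n) for n in("top","side")}
def proj(n,P):
    c=C[n]; q=np.asarray(c["camera_from_world"])@np.append(P,1)
    return np.array([c["cx"]+c["fx"]*q[0]/-q[2], c["cy"]-c["fy"]*q[1]/-q[2]])
def w2b(p,P):
    c,s=np.cos(p[2]),np.sin(p[2]); return np.array([p[0]+c*P[0]-s*P[1],p[1]+s*P[0]+c*P[1],P[2]])
E
python3 - <<'E'
from h import *
from scipy.optimize import least_squares
ch=[(90,180,150),(90,44,150),(-70,44,150),(-70,180,150)]
D=[]
for n,px,s,o in(("top",[(136,60),(327,40),(348,268),(160,285),(655,131)],4,(190,165)),("side",[(278,43),(410,116),(247,209),(120,127),(562,340)],4.5,(190,165))):
    for P,u in zip(ch+[(0,-180,125)],px): D.append((n,P,0,np.array(u)/s+o))
f=lambda p,P,d:w2b(p,(P[0]-d*p[3],P[1],P[2]))
for n,P,u in(("side",(-73,-180,139),(493,368)),):D.append((n,P,0,np.array(u)/4.5+190-np.array([0,25])))
for n,P,u in(("top",(-94,171.5,137),(180,384)),("top",(-94,52.5,137),(352,363))):D.append((n,P,1,np.array(u)/4+(190,165)))
for n,P,u in(("side",(-94,171.5,141),(55,186)),("side",(-94,52.5,141),(172,260))):D.append((n,P,1,np.array(u)/4.5+(190,165)))
R=lambda p:np.concatenate([proj(n,f(p,P,d))-u for n,P,d,u in D])
r=least_squares(R,[600,0,0.1,40],loss="soft_l1")
p=r.x;print(p,np.degrees(p[2]));print(np.round(R(p).reshape(-1,2),1).tolist())
np.save("p.npy",p)
for k,P in dict(knob=(-66,-180,139),ball=(0,-180,85),lip=(-94-p[3],112,137),lip0=(-94,112,137)).items():print(k,w2b(p,P).round(1))
E
```

```text
[5.76617722e+02 2.47349256e+01 1.03184249e-01 4.20792354e+01] 5.912021972848915
[[-0.3, -0.2], [0.4, -1.0], [2.0, -1.3], [-0.4, 0.5], [0.9, -0.2], [-0.3, -0.5], [-0.3, -0.6], [-0.3, -0.1], [-1.4, 0.1], [0.3, -0.2], [-1.0, 1.5], [0.7, -0.4], [0.9, -0.4], [-1.0, -0.9], [-1.5, -0.9]]
knob [ 529.5 -161.1  139. ]
ball [ 595.2 -154.3   85. ]
lip [429.7 122.1 137. ]
lip0 [471.6 126.5 137. ]
```

Request:
{"name": "drive_tool", "arguments": {"commands": [{"fingers": 0, "linear": [0, 0, 0], "turn": 0.0735}, {"fingers": 0, "linear": [0, 0, 0], "turn": 0.0735}, {"fingers": 0, "linear": [0, 0, 0], "turn": 0.0735}, {"fingers": 0, "linear": [0, 0, 0], "turn": 0.0735}, {"fingers": 0, "linear": [0, 0, 0], "turn": 0.0735}, {"fingers": 0, "linear": [0, 0, 0], "turn": 0.0735}, {"fingers": 0, "linear": [0, 0, 0], "turn": 0.0735}, {"fingers": 0, "linear": [0, 0, 0], "turn": 0.0735}, {"fingers": 0, "linear": [0, 0, 0], "turn": 0}], "squeeze": 40}}

```text
t: 1.0
tcp_pos: [186.9, 622.2, 241.7]
orientation: [-180.0, 0.1, 95.9]
ft_force: [-0.4, 0.3, 0.2]
grip_width: 0.0
finger_force: 0.0
```

```bash
cat > d.py <<'E'
from h import *
p=np.load("p.npy")
def delta(P):
    s=manip.read_state(); from scipy.spatial.transform import Rotation as R
    M=R.from_euler("xyz",s["orientation"],degrees=True).as_matrix(); t=w2b(p,P)
    return s["tcp_pos"].round(1),s["orientation"].round(2),"joints",s["joint_pos"].round(0),"target",t.round(1),"tool mm",(M.T@(t-s["tcp_pos"])).round(1),"units",(M.T@(t-s["tcp_pos"])/120).round(3)
E
python3 -c "
from d import *
print(delta((-168,153,240)));print(p)"
```

```text
(array([186.9, 622.2, 241.7]), array([-1.7999e+02,  6.0000e-02,  9.5880e+01]), 'joints', array([-79.,  18.,   5.,  83.,  -1.,  78., -69.]), 'target', array([393.8, 159.6, 240. ]), 'tool mm', array([-481.4,  158.3,    2.2]), 'units', array([-4.012,  1.319,  0.019]))
[5.76617722e+02 2.47349256e+01 1.03184249e-01 4.20792354e+01]
```

Request:
{"name": "drive_tool", "arguments": {"commands": [{"fingers": 0, "linear": [-0.334, 0.11, 0], "turn": 0}, {"fingers": 0, "linear": [-0.334, 0.11, 0], "turn": 0}, {"fingers": 0, "linear": [-0.334, 0.11, 0], "turn": 0}, {"fingers": 0, "linear": [-0.334, 0.11, 0], "turn": 0}, {"fingers": 0, "linear": [-0.334, 0.11, 0], "turn": 0}, {"fingers": 0, "linear": [-0.334, 0.11, 0], "turn": 0}, {"fingers": 0, "linear": [-0.334, 0.11, 0], "turn": 0}, {"fingers": 0, "linear": [-0.334, 0.11, 0], "turn": 0}, {"fingers": 0, "linear": [-0.334, 0.11, 0], "turn": 0}, {"fingers": 0, "linear": [-0.334, 0.11, 0], "turn": 0}]}}

```text
t: 2.0
tcp_pos: [359.9, 235.7, 242.3]
orientation: [180.0, -0.0, 96.1]
ft_force: [0.5, 0.6, 0.1]
grip_width: 0.0
finger_force: 0.0
```

Request:
{"name": "drive_tool", "arguments": {"commands": [{"fingers": 0, "linear": [-0.334, 0.11, 0], "turn": 0}, {"fingers": 0, "linear": [-0.334, 0.11, 0], "turn": 0}, {"fingers": 0, "linear": [0, 0, 0], "turn": 0}]}}

```text
t: 2.3
tcp_pos: [396.2, 154.8, 242.7]
orientation: [179.9, 0.0, 95.6]
ft_force: [-0.2, 1.1, 1.2]
grip_width: -0.0
finger_force: 0.0
```

```bash
python3 -c "
from d import *
print(delta((-168,153,130)))"
```

```text
(array([396.2, 154.8, 242.7]), array([1.7994e+02, 2.0000e-02, 9.5570e+01]), 'joints', array([-56., -12.,  27., 114.,   6.,  77., -25.]), 'target', array([393.8, 159.6, 130. ]), 'tool mm', array([  5. ,  -2.1, 112.7]), 'units', array([ 0.042, -0.018,  0.939]))
```

Request:
{"name": "drive_tool", "arguments": {"commands": [{"fingers": 0, "linear": [0, -0.01, 0.235], "turn": 0}, {"fingers": 0, "linear": [0, -0.01, 0.235], "turn": 0}, {"fingers": 0, "linear": [0, 0, 0.235], "turn": 0}, {"fingers": 0, "linear": [0, 0, 0.235], "turn": 0}, {"fingers": 0, "linear": [0, 0, 0], "turn": 0}]}}

```text
t: 2.8
tcp_pos: [388.7, 159.1, 126.3]
orientation: [-179.6, 0.2, 96.1]
ft_force: [-1.0, 0.1, -0.8]
grip_width: 0.5
finger_force: 0.0
```

```bash
python3 -c "
from d import *
import cv2
cv2.imwrite('pics/s1.png',cv2.resize(imaging.snapshot('side')[130:310,100:360],None,fx=3,fy=3))
print(delta((-109,153,130)))"
```

```text
(array([390.3, 159.8, 128.4]), array([-1.7982e+02,  1.2000e-01,  9.6050e+01]), 'joints', array([-56.,  -6.,  29., 123.,   3.,  63., -23.]), 'target', array([452.4, 165.7, 130. ]), 'tool mm', array([-0.7, 62.4, -1.8]), 'units', array([-0.006,  0.52 , -0.015]))
```

View pics/s1.png

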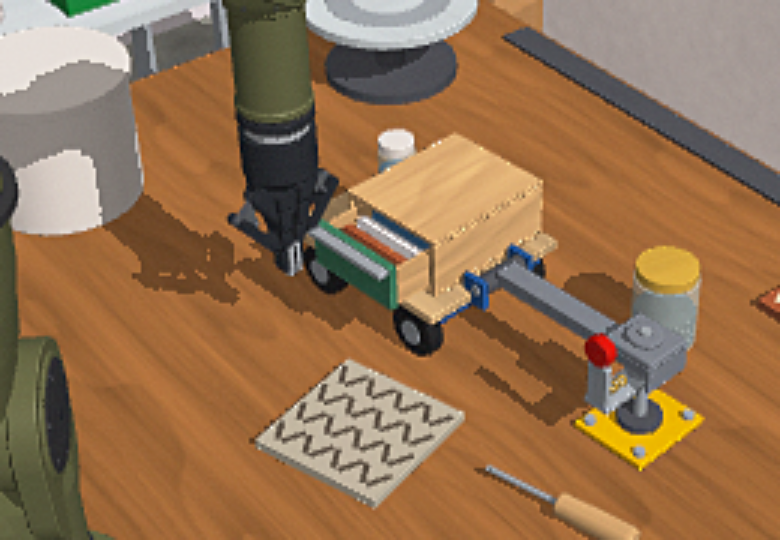

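The closed fingertips stand just in front of the lip's left part, with the tip at crop (292,272), and the tongue and latch are untouched. Next I push along tool +y.

Request:
{"name": "drive_tool", "arguments": {"commands": [{"fingers": 0, "linear": [-0.08, 0.08, 0], "turn": 0}, {"fingers": 0, "linear": [-0.08, 0.08, 0], "turn": 0}, {"fingers": 0, "linear": [0, 0.08, 0], "turn": 0}, {"fingers": 0, "linear": [0, 0.08, 0], "turn": 0}, {"fingers": 0, "linear": [0, 0.08, 0], "turn": 0}, {"fingers": 0, "linear": [0, 0.04, 0], "turn": 0}, {"fingers": 0, "linear": [0, 0.04, 0], "turn": 0}, {"fingers": 0, "linear": [0, 0, 0], "turn": 0}]}}

```text
t: 3.65
tcp_pos: [451.7, 147.4, 129.6]
orientation: [179.9, 0.0, 95.9]
ft_force: [-0.5, 0.1, 0.4]
grip_width: 0.1
finger_force: 0.0
```

```bash
python3 -c "
from d import *
print(delta((-109,135,130)),manip.read_state()['ft_force'])"
```

```text
(array([451.7, 147.4, 129.6]), array([1.7994e+02, 1.0000e-02, 9.5920e+01]), 'joints', array([-54.,   2.,  33., 116.,  -1.,  62., -14.]), 'target', array([454.3, 147.8, 130. ]), 'tool mm', array([ 0.2,  2.6, -0.4]), 'units', array([ 0.001,  0.021, -0.004])) [-0.46865081  0.08891705  0.39703431]
```

Request:
{"name": "drive_tool", "arguments": {"commands": [{"fingers": 0, "linear": [0, 0.025, 0], "turn": 0}, {"fingers": 0, "linear": [0, 0.0, 0], "turn": 0}]}}

```text
t: 3.85
tcp_pos: [454.0, 147.4, 129.5]
orientation: [180.0, -0.0, 95.9]
ft_force: [-0.2, 0.9, -0.2]
grip_width: 0.0
finger_force: 0.0
```

Request:
{"name": "drive_tool", "arguments": {"commands": [{"fingers": 0, "linear": [0, 0.025, 0], "turn": 0}, {"fingers": 0, "linear": [0, 0.0, 0], "turn": 0}]}}

```text
t: 4.05
tcp_pos: [457.1, 147.7, 129.5]
orientation: [180.0, -0.0, 95.9]
ft_force: [-1.0, 0.6, -0.4]
grip_width: 0.2
finger_force: 0.2
```

Request:
{"name": "drive_tool", "arguments": {"commands": [{"fingers": 0, "linear": [0, 0.02, 0], "turn": 0}, {"fingers": 0, "linear": [0, 0.0, 0], "turn": 0}]}}

```text
t: 4.25
tcp_pos: [457.8, 147.7, 129.4]
orientation: [-179.8, 0.0, 95.9]
ft_force: [-5.2, -0.3, 4.0]
grip_width: -0.5
finger_force: 3.1
```

Request:
{"name": "drive_tool", "arguments": {"commands": [{"fingers": 0, "linear": [0, 0.025, 0], "turn": 0}, {"fingers": 0, "linear": [0, 0.0, 0], "turn": 0}, {"fingers": 0, "linear": [0, 0.0, 0], "turn": 0}, {"fingers": 0, "linear": [0, 0.0, 0], "turn": 0}]}}

```text
t: 4.65
tcp_pos: [457.9, 147.8, 129.3]
orientation: [-179.4, 0.0, 95.9]
ft_force: [-14.2, -2.7, 12.7]
grip_width: 0.0
finger_force: 7.7
```

```bash
python3 -c "
from d import *
import cv2
a=imaging.snapshot('side')[165:295,190:350];b=imaging.snapshot('top')[165:275,190:380]
a=cv2.resize(a,(400,325),interpolation=2);b=cv2.resize(b,(400,232),interpolation=2)
cv2.imwrite('pics/s2.png',np.vstack([a,b]))
print(delta((-109,135,130)),manip.read_state()['ft_force'])"
```

```text
(array([457.9, 147.8, 129.3]), array([-1.7941e+02,  1.0000e-02,  9.5930e+01]), 'joints', array([-53.,   3.,  33., 115.,  -2.,  63., -13.]), 'target', array([454.3, 147.8, 130. ]), 'tool mm', array([ 0.4, -3.6, -0.6]), 'units', array([ 0.003, -0.03 , -0.005])) [-14.63631038  -2.66273746  12.32407756]
```

View pics/s2.png

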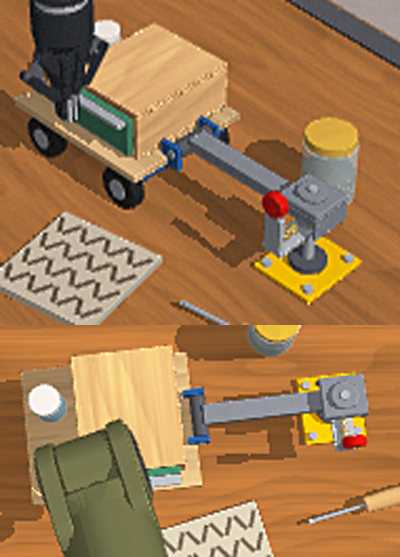

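The drawer front is flush with the chest and the stop is firm at about 14 N. Retreat, raise, open.

Request:
{"name": "drive_tool", "arguments": {"commands": [{"fingers": 0, "linear": [0, -0.12, 0], "turn": 0}, {"fingers": 0, "linear": [0, -0.15, 0], "turn": 0}, {"fingers": 0, "linear": [0, 0, -0.25], "turn": 0}, {"fingers": 0, "linear": [0, 0, -0.25], "turn": 0}, {"fingers": 0, "linear": [0, 0, -0.25], "turn": 0}, {"fingers": 1, "linear": [0, 0, 0], "turn": 0}]}}

```text
t: 5.35
tcp_pos: [432.9, 145.8, 223.8]
orientation: [179.5, -0.2, 95.9]
ft_force: [0.6, 0.0, 0.3]
grip_width: 13.3
finger_force: 0.0
```

```bash
python3 -c "
from d import *
print(delta((-66,-180,220)),manip.read_state()['ft_force'])"
```

```text
(array([432.9, 145.8, 223.8]), array([179.54,  -0.23,  95.89]), 'joints', array([-55.,  -7.,  31., 112.,   4.,  74., -19.]), 'target', array([ 529.5, -161.1,  220. ]), 'tool mm', array([-315.2,   64.6,    3.1]), 'units', array([-2.627,  0.538,  0.025])) [0.59091085 0.03017545 0.31383217]
```

Request:
{"name": "drive_tool", "arguments": {"commands": [{"fingers": 0.38, "linear": [-0.328, 0.067, 0], "turn": 0}, {"fingers": 0.38, "linear": [-0.328, 0.067, 0], "turn": 0}, {"fingers": 0.38, "linear": [-0.328, 0.067, 0], "turn": 0}, {"fingers": 0.38, "linear": [-0.328, 0.067, 0], "turn": 0}, {"fingers": 0.38, "linear": [-0.328, 0.067, 0], "turn": 0}, {"fingers": 0.38, "linear": [-0.328, 0.067, 0], "turn": 0}, {"fingers": 0.38, "linear": [-0.328, 0.067, 0], "turn": 0}, {"fingers": 0.38, "linear": [-0.328, 0.067, 0], "turn": 0}, {"fingers": 0.38, "linear": [0, 0, 0], "turn": 0}, {"fingers": 0.38, "linear": [0, 0, 0], "turn": 0}]}}

```text
t: 6.35
tcp_pos: [526.0, -163.0, 218.7]
orientation: [-179.9, 0.1, 95.7]
ft_force: [1.2, 1.2, 0.1]
grip_width: 32.5
finger_force: 0.0
```

```bash
python3 -c "
from d import *
import cv2
i=imaging.snapshot('side');print(delta((-66,-180,134)))
m=cv2.inRange(cv2.cvtColor(i,cv2.COLOR_BGR2HSV),(0,180,80),(6,255,255))[200:280,270:330]
n,l,s,c=cv2.connectedComponentsWithStats(m);print(s,c+[270,200])
print('pred knob face',proj('side',w2b(p,(-73,-180,139))),'centre tcp proj',proj('side',manip.read_state()['tcp_pos']))
cv2.imwrite('pics/s3.png',cv2.resize(i[150:290,230:380],None,fx=4,fy=4,interpolation=2))"
```

```text
(array([ 526.1, -161.4,  218.8]), array([-1.7994e+02, -1.0000e-02,  9.5880e+01]), 'joints', array([-35.,  10.,  55., 101.,  -8.,  74.,  28.]), 'target', array([ 529.5, -161.1,  134. ]), 'tool mm', array([-0. ,  3.5, 84.8]), 'units', array([-0.   ,  0.029,  0.706]))
[[   0    0   60   80 4723]
 [  25   41   11   11   77]] [[299.49311878 239.38704213]
 [299.92207792 246.42857143]]
pred knob face [298.56589091 248.27551938] centre tcp proj [300.49412063 225.46047631]
```

View pics/s3.png

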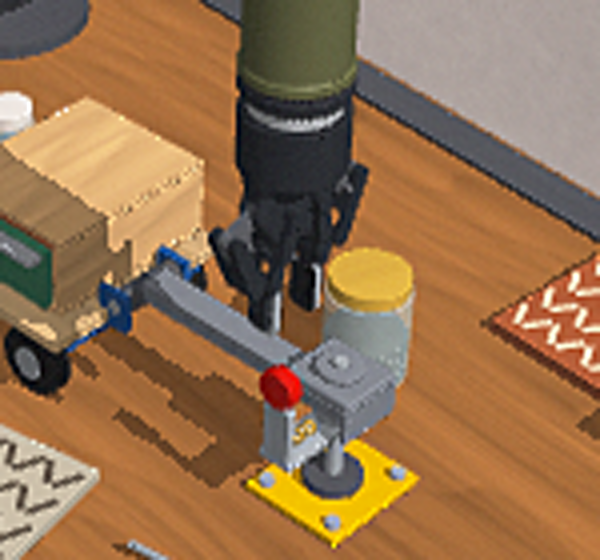

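The fingers hang above the knob, which is at crop (282,386), and straddle it. The knob blob is about 1 px toward +x of the prediction, so I add about 2 mm and descend.

Request:
{"name": "drive_tool", "arguments": {"commands": [{"fingers": 0.38, "linear": [0, 0.045, 0], "turn": 0}, {"fingers": 0.38, "linear": [0, 0, 0.2], "turn": 0}, {"fingers": 0.38, "linear": [0, 0, 0.2], "turn": 0}, {"fingers": 0.38, "linear": [0, 0, 0.1], "turn": 0}, {"fingers": 0.38, "linear": [0, 0, 0], "turn": 0}]}}

```text
t: 6.9
tcp_pos: [530.9, -159.7, 158.0]
orientation: [-179.8, -0.1, 96.0]
ft_force: [0.1, 0.4, -1.2]
grip_width: 32.5
finger_force: 0.0
```

```bash
python3 -c "
from d import *
import cv2
print(delta((-64,-180,134)))
a=imaging.snapshot('side')[190:270,250:350];b=imaging.snapshot('top')[165:245,310:410]
cv2.imwrite('pics/s4.png',np.vstack([cv2.resize(x,(375,300),interpolation=2) for x in (a,b)]))"
```

```text
(array([ 530.9, -159.7,  158. ]), array([-1.7984e+02, -6.0000e-02,  9.6000e+01]), 'joints', array([-33.,  14.,  54., 105., -13.,  67.,  31.]), 'target', array([ 531.5, -160.9,  134. ]), 'tool mm', array([-1.3,  0.5, 24. ]), 'units', array([-0.011,  0.004,  0.2  ]))
```

View pics/s4.png

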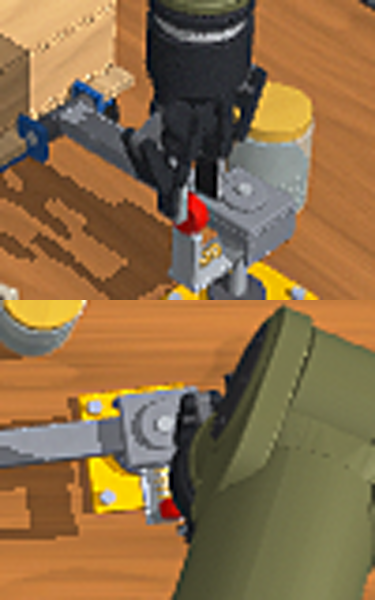

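The near finger's tip, at upper panel (180,205), is on the outer (-x) side and partly in front of the red knob at (191,214). The far finger is at (208,175), between the knob and the coupler. Straddle is right, so I go down and close.

Request:
{"name": "drive_tool", "arguments": {"commands": [{"fingers": 0.38, "linear": [-0.01, 0, 0.1], "turn": 0}, {"fingers": 0.38, "linear": [0, 0, 0.1], "turn": 0}, {"fingers": 0.38, "linear": [0, 0, 0], "turn": 0}]}}

```text
t: 7.3
tcp_pos: [530.7, -162.0, 133.7]
orientation: [-179.8, -0.0, 95.9]
ft_force: [-1.2, 0.0, 0.4]
grip_width: 32.6
finger_force: 0.0
```

Request:
{"name": "drive_tool", "arguments": {"commands": [{"fingers": 0.05, "linear": [0, 0, 0], "turn": 0}, {"fingers": 0.05, "linear": [0, 0, 0], "turn": 0}, {"fingers": 0.05, "linear": [0, 0, 0], "turn": 0}, {"fingers": 0.05, "linear": [0, 0, 0], "turn": 0}], "squeeze": 45}}

```text
t: 7.7
tcp_pos: [531.5, -162.6, 135.5]
orientation: [-180.0, -0.0, 95.9]
ft_force: [-3.3, -1.0, 0.1]
grip_width: 13.2
finger_force: 45.6
```

Request:
{"name": "drive_tool", "arguments": {"commands": [{"fingers": 0.05, "linear": [0, -0.04, 0], "turn": 0}, {"fingers": 0.05, "linear": [0, -0.04, 0], "turn": 0}, {"fingers": 0.05, "linear": [0, -0.04, 0], "turn": 0}, {"fingers": 0.05, "linear": [0, -0.025, 0], "turn": 0}, {"fingers": 0.05, "linear": [0, 0, 0], "turn": 0}, {"fingers": 0.05, "linear": [0, 0, 0], "turn": 0}]}}

```text
t: 8.3
tcp_pos: [517.0, -163.8, 136.4]
orientation: [179.7, 0.1, 96.0]
ft_force: [7.0, 0.2, -3.9]
grip_width: 13.2
finger_force: 45.2
```

Request:
{"name": "drive_tool", "arguments": {"commands": [{"fingers": 0.05, "linear": [0, -0.017, 0], "turn": 0}, {"fingers": 0.05, "linear": [0, 0, 0], "turn": 0}, {"fingers": 0.05, "linear": [0.027, 0, -0.081], "turn": 0}, {"fingers": 0.05, "linear": [0.027, 0, -0.081], "turn": 0}, {"fingers": 0.05, "linear": [0, 0, 0], "turn": 0}]}}

```text
t: 8.8
tcp_pos: [514.9, -157.1, 156.6]
orientation: [179.6, 0.1, 96.0]
ft_force: [7.6, 0.5, -4.9]
grip_width: 13.3
finger_force: 44.5
```

Lifting freely, with about 5 N of load. I continue along the arc.

Request:
{"name": "drive_tool", "arguments": {"commands": [{"fingers": 0.05, "linear": [0.035, 0, -0.078], "turn": 0}, {"fingers": 0.05, "linear": [0.035, 0, -0.078], "turn": 0}, {"fingers": 0.05, "linear": [0.042, 0, -0.074], "turn": 0}, {"fingers": 0.05, "linear": [0.042, 0, -0.074], "turn": 0}, {"fingers": 0.05, "linear": [0.06, 0, -0.083], "turn": 0}, {"fingers": 0.05, "linear": [0.06, 0, -0.083], "turn": 0}, {"fingers": 0.05, "linear": [0, 0, 0], "turn": 0}, {"fingers": 0.05, "linear": [0, 0, 0], "turn": 0}, {"fingers": 0.05, "linear": [0, 0, 0], "turn": 0}, {"fingers": 0.05, "linear": [0, 0, 0], "turn": 0}]}}

```text
t: 9.8
tcp_pos: [510.8, -124.7, 212.1]
orientation: [179.6, 0.0, 95.9]
ft_force: [6.9, 0.2, -4.3]
grip_width: 13.5
finger_force: 44.3
```

```bash
python3 -c "
from d import *
import cv2
print(manip.read_state()['ft_force'],manip.read_state()['tcp_pos'])
a=imaging.snapshot('side')[150:300,180:360]
cv2.imwrite('pics/s5.png',cv2.resize(a,None,fx=4,fy=4,interpolation=2))"
```

```text
[ 6.86532478  0.19813476 -4.2614405 ] [ 510.81929513 -124.68169861  212.13687565]
```

View pics/s5.png

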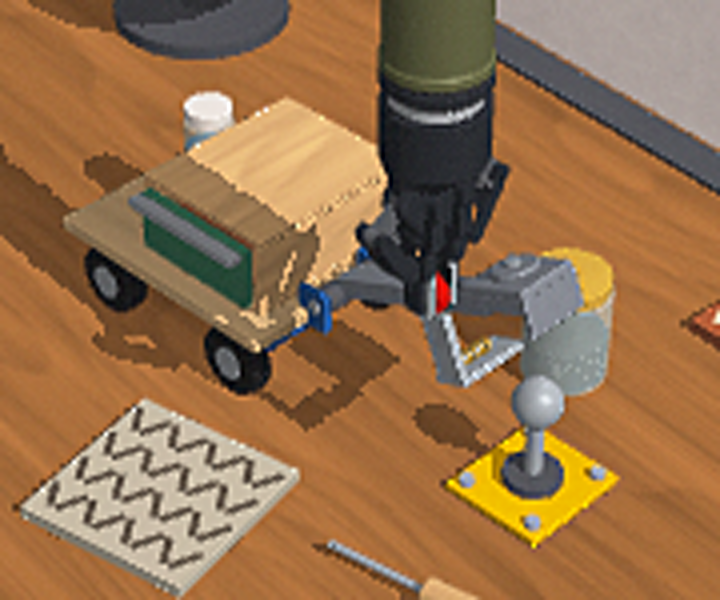

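The coupler, at crop (550,290), is well above the bare ball at (538,403). The knob is held between the fingers at (440,293), the drawer is flush, and nothing else has moved. The knob rose about 76 mm, which puts the tongue near 0.42 rad.

```bash
python3 -c "
from workcell import manip
print(manip.close_job())"
```

```text
the job is handed in; nothing more can be done
None
```

The job is handed in (no verdict was returned): the drawer is shut, the latch was pulled, and the tongue is held steady in the grip with the coupler about 8 cm above the ball; nothing else visibly moved.

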